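# Put the mixed-up paint bottles back in their own drip trays

## Task

The three paint bottles stand in the wrong drip trays: swap them round so that each stands upright on the floor of the tray of its own outline, inside the lip (round in round, square in square, oblong in oblong and lengthwise). Their bases are wet, so never stand a bottle on the bare table: use the free cork mat for the one that has to wait. Lift the bottles over the lips, set them down without dropping or tipping them, and leave the palette, the loose cap and the water pot where they are.

Things in the scene. Friction and masses are not known exactly. Their poses are not given: they have to be found in the camera images.
- round_bottle: White plastic paint bottle with round body 50 mm in diameter (pale band round its lower half), straight sides up to 76 mm, a shoulder, and a black round cap 30 mm in diameter; 98 mm tall in all. At the start it stands in the square tray. Origin: centre of the underside; z points up out of the cap. Weighs 110 to 225 g, rigid, closed.
- square_bottle: White plastic paint bottle with square body 44 x 44 mm and 74 mm tall, pale band, and a black round cap 26 mm in diameter on top; 88 mm tall in all. x and y are square to its sides. At the start it stands in the oblong tray. Origin: centre of the underside; z points up out of the cap. Weighs 110 to 225 g, rigid, closed.
- oblong_bottle: White plastic paint bottle with oblong body 66 mm (along its x) by 34 mm (along its y) and 72 mm tall, pale band, and a black round cap 26 mm in diameter on top; 86 mm tall in all. At the start it stands in the round tray. Origin: centre of the underside; z points up out of the cap. Weighs 110 to 225 g, rigid, closed.
- round_tray: Grey plastic drip tray, round: 100 mm over the rim, 88 mm inside at the floor. Fixed to the table. The floor is 5 mm thick, the upright lip 5 mm thick with its top 24 mm above the table. Origin: centre of the underside, on the table; z up.
- square_tray: Grey plastic drip tray, square: 82 x 82 mm outside, 72 x 72 mm inside, sides along its x and y. Fixed to the table. The floor is 5 mm thick, the upright lip 5 mm thick with its top 24 mm above the table. Origin: centre of the underside, on the table; z up.
- oblong_tray: Grey plastic drip tray, oblong: 112 mm (along its x) by 64 mm (along its y) outside, 102 x 54 mm inside. Fixed to the table. The floor is 5 mm thick, the upright lip 5 mm thick with its top 24 mm above the table. Origin: centre of the underside, on the table; z up.
- cork_mat: Flat square cork mat 100 x 100 mm, 5 mm thick, no lip, empty at the start: the free spot where one bottle can wait. Fixed to the table. Origin: centre of its underside, on the table; z up.
- palette: Bystander: round white paint palette 156 mm across, 12 mm high, with a brush lying across it that reaches 97 mm from the centre. Loose. Origin: centre of the underside.
- loose_cap: Bystander: black screw cap 44 mm across, 22 mm high, lying on the table. Loose. Origin: centre of the underside.
- water_pot: Bystander: white pot 68 mm across, 70 mm high, three brush handles stick out up to 113 mm above the table. Loose. Origin: centre of the underside.
Mind the look-alikes: they are no part of the job. Leave any purple or red look-alike of the square_bottle alone.

How it is judged:
By the outcome, as a careful person would: the job done as asked, in the order asked, and still so for the second after the job is handed in, with the robot touching nothing.
It also fails if it takes over 96 s, if anything falls off the work surface, if the arm or the gripper's body presses on something with over 40 N, if the wrist force passes 120 N, or if a joint passes its speed limit or range.

## Robot

A 6-joint arm with a two-finger parallel gripper is mounted at the origin on the work surface. World frame = base frame: x ahead of the robot, y to its left, z up, the work surface at z = 0. Lengths are in m, angles in rad, forces in N, time in s.
With the tool pointing down it reaches from about 0.275 to 0.825 m from the base axis. Payload 5.2 kg.
Tool frame: the origin (TCP) lies midway between the tips of the shut fingers; the grasp point (between the pads) lies bot.grip_point_offset behind it (bot.grip_point_offset is the distance from the TCP to the grasp point, in m); z points along the fingers, y is the line along which they close (so a half turn about z gives the same grasp; the last joint's range is limited). The gripper opens to 93 mm and grips with 3 to 60 N. Pads are 15 mm wide; open, the fingers measure 128 mm over their backs; the gripper's body (75 mm by 188 mm) begins 65 mm behind the grasp point.
Start: joints at [1.005, 0.259, 1.535, -0, 1.348, -0.203], TCP at [0.195, 0.514, 0.219] pointing down, gripper open.
Joint ranges: [-3.14, 3.14], [-0.91, 2.08], [0.19, 2.58], [-1.22, 4.36], [0.22, 2.71], [-3.12, 3.12]. Speed limits (rad/s): [2.57, 2.57, 3.14, 3.14, 3.14, 3.14].

## Interface

Orientations are given as a unit quaternion [w, x, y, z].
In Python, from bench import bot, imaging gives the robot as it stands. Calls block until the motion is done:
- bot.move_ptp(position, orientation): joint-space move of the TCP to a pose.
- bot.servo_line(position, orientation=None, velocity=0.15): straight line of the TCP; orientation=None keeps the orientation; velocity is the mean speed in m/s.
- bot.move_j(angles): joint-space move.
- bot.set_gripper(opening, strength=None): finger opening in m; strength is the grip in N (None keeps the last); returns when the fingers have stopped.
- bot.sleep(seconds).
- bot.solve_ik(position, orientation): joint angles nearest the present ones, or None.
- bot.read_state(): the state.
- imaging.get_image(name): name is "side" or "top"; returns (picture, depth): 400x640x3 uint8, red, green, blue; 400x640 float32, m along the optical axis (not along the pixel's ray), 0 where there is no reading.
- imaging.camera_model(name): a dict with "mtx" (3x3 intrinsics, pixels), "R" (3x3) and "t" (3): a world point X has camera coordinates R X + t. Camera axes: x right, y down, z forward; pixel columns grow to the right and rows downward; lengths in m; the calibration is good to about 2 mm. A picture is of the moment at which its call begins. camera_model takes no time and is no camera call.
A pose or a line that the arm cannot do raises bot.IKError and nothing moves.
- bot.close_job(): hands the job in; it is judged then, once.
The state is a dict: "clock": time; "q": joint angles; "dq": joint speeds; "joint_torque": joint torques, N m; "eef_pos": TCP position; "orientation": TCP orientation; "ft_force": force on the tool from outside, world axes, zero at the start; "moment": the same for the moment, N m; "grip_width": finger opening in m; "grip_force": force on a finger pad.
Only numpy, scipy, OpenCV 4.12 (cv2) and the standard library are available. Lean on these libraries where they do the work, as an engineer would, in place of code of your own. Each camera call takes 0.05 s, during which the arm holds its last target. There are 200 camera calls.

## Working session

There is one attempt and no reset: what is moved stays moved. The work goes in short steps, each a Python script; the robot and the scene stay as the last script left them, time stands still between calls to the robot, and variables do not carry over. Pictures are saved under pics/ and viewed, at most 14 in all, crops included, and the job is handed in when it is done.

```bash
ls; mkdir -p pics
python3 - <<'E'
from bench import bot, imaging
import cv2,numpy as np
for n in("top","side"):
    p,d=imaging.get_image(n); cv2.imwrite(f"pics/{n}0.png",p[:,:,::-1]); np.savez(f"pics/{n}0.npz",p=p,d=d)
    m=imaging.camera_model(n); print(n,m["mtx"].tolist(),(-m["R"].T@m["t"]).round(3), m["R"].round(3).tolist())
print(bot.read_state()["clock"],bot.grip_point_offset, bot.read_state()["orientation"])
E
```

```text
pics
top [[364.8028497108377, 0.0, 318.0422654311532], [0.0, 364.8028497108377, 198.85934336684042], [0.0, 0.0, 1.0]] [0.381 0.016 0.817] [[-0.009, -1.0, 0.011], [-0.982, 0.007, -0.187], [0.187, -0.013, -0.982]]
side [[434.164931281791, 0.0, 321.5105048521548], [0.0, 434.164931281791, 200.62032083286635], [0.0, 0.0, 1.0]] [ 0.181 -0.883  0.61 ] [[0.929, -0.37, 0.02], [-0.174, -0.482, -0.859], [0.328, 0.794, -0.512]]
0.1 0.0188 [-2.99651500e-04  1.80411838e-01  9.83590827e-01 -7.50817718e-04]
```

View pics/top0.png

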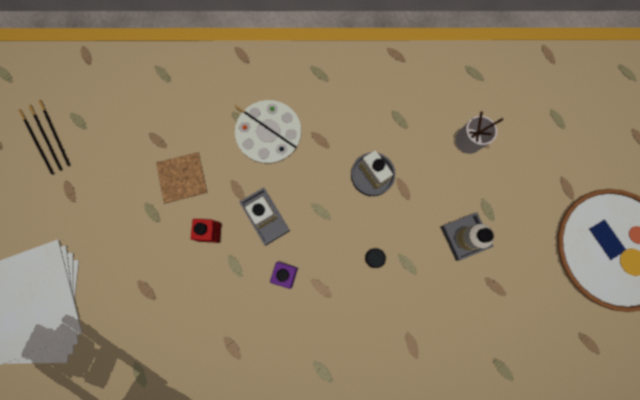

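View pics/side0.png

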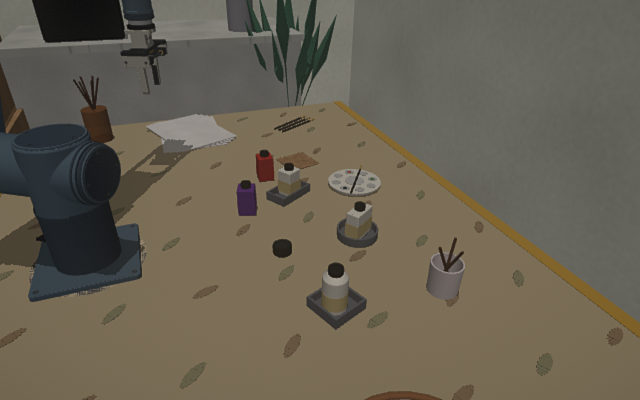

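The top view shows the cork mat at (181,178). The square bottle is in the oblong tray at (265,217), the oblong bottle in the round tray at (373,174), and the round bottle in the square tray at (467,237).

Things that could be mistaken for a target:
- Red look-alike (204,230) and purple look-alike (284,275): these are the wrong colour. The real square bottle is the white one at (261,210).
- Loose cap (375,258): lies flat on the table with no bottle under it.
- Water pot (481,131): white, but has brush handles.

Next I'll measure poses by height band, plus colour and ray casts.

```bash
cat > see.py <<'E'
import cv2, numpy as np
from bench import imaging
def ray(name,uv,z):
    m=imaging.camera_model(name); R=np.array(m["R"]);c=-R.T@m["t"]
    uv=np.atleast_2d(uv).astype(float); d=np.c_[uv,np.ones(len(uv))]@np.linalg.inv(m["mtx"]).T@R
    return (c+d*((z-c[2])/d[:,2])[:,None])[:,:2]
def cloud(name,d):
    m=imaging.camera_model(name); R=np.array(m["R"]);v,u=np.mgrid[:d.shape[0],:d.shape[1]]
    P=np.dstack([u,v,np.ones_like(u)])@np.linalg.inv(m["mtx"]).T*d[...,None]
    return (P-m["t"])@R
def rect(xy):
    (c,s,a)=cv2.minAreaRect((xy*1000).astype(np.float32))
    if s[0]<s[1]: s=s[::-1];a+=90
    return np.round(c,1),np.round(s,1),round((a+90)%180-90,1)
def near(uv,r,shape=(400,640)):
    v,u=np.mgrid[:shape[0],:shape[1]]; return np.hypot(u-uv[0],v-uv[1])<r
E
python3 - <<'E'
from see import *
f=np.load("pics/top0.npz");p,d=f["p"],f["d"];W=cloud("top",d);Z=W[...,2];hsv=cv2.cvtColor(p,cv2.COLOR_RGB2HSV)
flat=near((330,330),20);print("table z",Z[flat].mean().round(4),Z[flat].std().round(4))
for n,uv,r,h in(("square_b",(261,212),34,.079),("oblong_b",(375,170),34,.077),("round_b",(475,237),34,.081)):
    N=near(uv,r); 
    cap=N&(p.max(2)<45)&(Z>.06); v,u=np.nonzero(cap); H=np.median(Z[cap])
    top=N&(abs(Z-h)<.006)&(p.min(2)>110); tv,tu=np.nonzero(top)
    al=N&(Z>h-.008); av,au=np.nonzero(al)
    print(n,"cap",len(u),H.round(4),rect(ray("top",np.c_[u,v],H)),"face",len(tu),Z[top].mean().round(4),rect(ray("top",np.c_[tu,tv],h)), "all",rect(W[al][:,:2]))
for n,uv,r in(("oblong_t",(265,217),42),("round_t",(373,174),36),("square_t",(467,237),38)):
    lip=near(uv,r)&(Z>.016)&(Z<.03)&(hsv[...,1]<70);v,u=np.nonzero(lip)
    gr=near(uv,r)&(hsv[...,1]<80)&(p.max(2)<110)&(Z<.03)
    v2,u2=np.nonzero(gr)
    print(n,"lip",lip.sum(),rect(ray("top",np.c_[u,v],.024)),"grey",gr.sum(),rect(ray("top",np.c_[u2,v2],.024)))
mat=near((181,178),40)&(hsv[...,1]>110)&(Z<.02)&(Z>.0025);v,u=np.nonzero(mat);print("mat",mat.sum(),rect(ray("top",np.c_[u,v],.005)),ray("top",np.c_[u,v],.005).mean(0))
crop=p[130:300,140:510];cv2.imwrite("pics/crop.png",cv2.resize(crop[:,:,::-1],None,fx=2.15,fy=2.15,interpolation=cv2.INTER_CUBIC))
E
```

```text
table z 0.0026 0.0401
square_b cap 82 0.0934 (array([498. , 127.3]), array([20.1, 18.3]), 89.6) face 305 0.0793 (array([499.5, 127.3]), array([43.8, 42.6]), 31.1) all (array([443.3,  87.5]), array([183.8,  45.6]), 35.0)
oblong_b cap 93 0.0913 (array([ 591.7, -119. ]), array([26. , 18.4]), -27.8) face 341 0.0767 (array([ 592. , -119.4]), array([65.5, 34.1]), 32.4) all (array([507.3, -47.1]), array([273.4,  69.9]), -40.9)
round_b cap 152 0.103 (array([ 436. , -291.7]), array([86.2, 23.4]), -76.9) face 168 0.0835 (array([ 442.3, -320.9]), array([47.3, 42.4]), 9.6) all (array([ 425.5, -163.1]), array([366. ,  48.2]), -83.6)
oblong_t lip 393 (array([496.7, 124.2]), array([113. ,  63.8]), 30.9) grey 844 (array([494.9, 124.5]), array([114.3,  61.6]), 31.0)
round_t lip 320 (array([ 590.8, -119.5]), array([97.4, 97.4]), 89.6) grey 784 (array([ 586.2, -117.2]), array([97.5, 97.2]), 89.7)
square_t lip 356 (array([ 448.5, -320.6]), array([85.4, 82. ]), -69.2) grey 851 (array([ 447.4, -315.6]), array([89.3, 82.2]), -69.0)
mat 1744 (array([588.5, 317.8]), array([97.7, 97.5]), -75.4) [0.58806041 0.31777669]
```

View pics/crop.png

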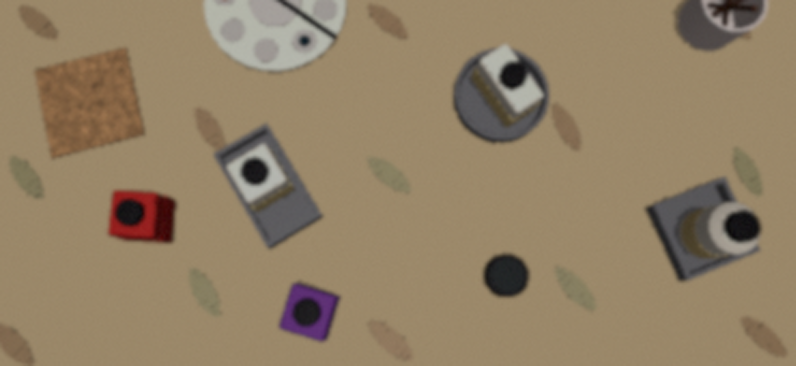

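The measured sizes match the description: square face 43.8×42.6, oblong face 65.5×34.1, oblong tray 113×64, and mat 98×98. The crop confirms the white square bottle is the one in the oblong tray. I'll refine the round bottle and square tray, then do the first move: square bottle to the mat.

```bash
cat > arm.py <<'E'
import numpy as np
from bench import bot
from scipy.spatial.transform import Rotation as Ro
HG=.047; OFF=bot.grip_point_offset; ZT=.20
def quat(deg):   # closing line (tool y) at deg, tool z down
    y=np.array([np.cos(np.radians(deg)),np.sin(np.radians(deg)),0]); z=np.array([0,0,-1.])
    return np.roll(Ro.from_matrix(np.c_[np.cross(y,z),y,z]).as_quat(),1)
def best(xy,degs):
    q0=np.array(bot.read_state()["q"]);c=[]
    for g in degs:
        j=bot.solve_ik([*xy,ZT],quat(g))
        if j is not None: c.append((abs(np.array(j)-q0).max(),g))
    return min(c)[1]
def S(msg):
    s=bot.read_state();print(msg,"t",round(s["clock"],1),"w",round(s["grip_width"],4),"gf",round(s["grip_force"],1),"F",np.round(s["ft_force"],1),"p",np.round(s["eef_pos"],4))
    return s
def pick(xy,degs,width,floor=.005):
    g=best(xy,degs);z=floor+HG-OFF;q=quat(g)
    bot.move_ptp([*xy,ZT],q);bot.set_gripper(width+.028,25)
    bot.servo_line([*xy,z+.02],velocity=.2);bot.servo_line([*xy,z],velocity=.08)
    bot.set_gripper(width-.01,25);s=S("gripped")
    assert abs(s["grip_width"]-width)<.006, "missed"
    bot.servo_line([*xy,z+.03],velocity=.08);bot.servo_line([*xy,ZT],velocity=.2);S("lifted")
    return g
def place(xy,degs,width,floor=.005):
    g=best(xy,degs);q=quat(g);z=floor+HG-OFF
    bot.move_ptp([*xy,ZT],q);bot.servo_line([*xy,z+.03],velocity=.2);bot.servo_line([*xy,z+.003],velocity=.06)
    f0=bot.read_state()["ft_force"][2]
    for k in range(7):
        h=z+.002-.001*k;bot.servo_line([*xy,h],velocity=.03)
        if abs(bot.read_state()["ft_force"][2]-f0)>1.5: break
    S(f"down k={k}");bot.set_gripper(width+.02);bot.sleep(.2)
    bot.servo_line([*xy,z+.03],velocity=.1);bot.servo_line([*xy,ZT],velocity=.25);S("released")
E
python3 - <<'E'
from see import *; from arm import *
f=np.load("pics/top0.npz");p,d=f["p"],f["d"];W=cloud("top",d);Z=W[...,2];hsv=cv2.cvtColor(p,cv2.COLOR_RGB2HSV)
def big(m):
    n,l,s,c=cv2.connectedComponentsWithStats(m.astype(np.uint8));k=1+s[1:,4].argmax();return np.argwhere(l==k)[:,::-1]
for n,uv,h in(("round",(485,236),.103),("oblong",(378,165),.091),("square",(259,210),.093)):
    c=big(near(uv,14)&(p.max(2)<50));print(n,len(c),rect(ray("top",c,h)))
m=near((467,237),36)&(abs(Z-.024)<.005)&(hsv[...,1]<70)&(p.max(2)<120);m=cv2.morphologyEx(m.astype(np.uint8),cv2.MORPH_CLOSE,np.ones((3,3)))
print("sqtray",rect(ray("top",big(m),.024)))
pick([.4995,.1273],[31,121,-59,-149],.044)
place([.588,.318],[14.6,104.6,-75.4,-165.4],.044)
E
```

```text
round 156 (array([ 442.3, -320.6]), array([28.2, 23.6]), 89.5)
oblong 117 (array([ 592.2, -124.9]), array([36., 24.]), -81.4)
square 86 (array([498. , 127.4]), array([20.2, 18.3]), 89.6)
sqtray (array([ 448.4, -320.1]), array([82.1, 81.8]), -69.2)
gripped t 4.3 w 0.0439 gf 25.0 F [0.5 0.7 1.5] p [0.4998 0.1273 0.0334]
lifted t 5.7 w 0.0439 gf 25.0 F [-0.4 -0.4 -2. ] p [0.4986 0.1272 0.1986]
down k=2 t 8.7 w 0.0439 gf 25.0 F [-0.  -0.5  0.7] p [0.5883 0.3181 0.0335]
released t 10.6 w 0.0641 gf 0.0 F [-0.1 -0.2 -0.5] p [0.5871 0.3177 0.1982]
```

Run:
```python
from see import *; from arm import *
pick([.592,-.1194],[122.4,-57.6],.034)
place([.4967,.1242],[121,-59],.034)
bot.move_ptp([.5,-.1,ZT+.03],quat(120))
p,d=imaging.get_image("top");np.savez("pics/top1.npz",p=p,d=d);W=cloud("top",d)
for n,uv,h in(("sq on mat",(180,175),.079),("oblong",(261,212),.077)):
    v,u=np.nonzero(near(uv,34)&(abs(W[...,2]-h)<.006)&(p.min(2)>110));print(n,len(u),rect(ray("top",np.c_[u,v],h)))
cv2.imwrite("pics/top1.png",p[:,:,::-1])
```

```text
gripped t 14.4 w 0.0341 gf 25.0 F [-0.1  0.6  2.4] p [ 0.5922 -0.1195  0.0334]
lifted t 15.7 w 0.0338 gf 25.0 F [-0.  -0.4 -1.6] p [ 0.5912 -0.1191  0.1986]
down k=2 t 18.9 w 0.0339 gf 25.0 F [ 0.6 -0.5  1.9] p [0.497  0.1242 0.0334]
released t 20.9 w 0.0538 gf 0.0 F [-0.   0.8  0.4] p [0.4958 0.1242 0.1985]
sq on mat 300 (array([586.3, 316.5]), array([45.1, 43.4]), 14.6)
oblong 395 (array([496.9, 123.3]), array([66.2, 33.9]), 31.5)
```

View pics/top1.png

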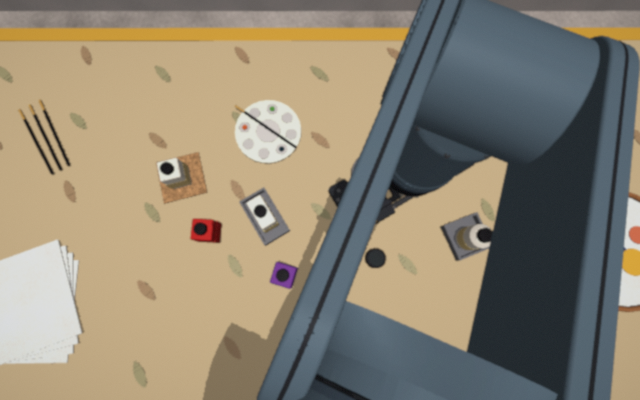

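The picture shows the square bottle upright on the mat at (172,172) and the oblong bottle lengthwise in the oblong tray at (263,212). Next are the round bottle, then the square one.

Run:
```python
from see import *; from arm import *
pick([.4425,-.3207],[20.8,110.8,-69.2,-159.2],.050)
place([.5908,-.1195],[0,45,90,135,-45,-90,-135,180],.050)
pick([.587,.3172],[14.6,104.6,-75.4,-165.4],.044)
place([.4484,-.3201],[20.8,110.8,-69.2,-159.2],.044)
bot.move_ptp([.3,.35,.24],quat(120));S("away")
W={}
for n in("top","side"):
    p,d=imaging.get_image(n);cv2.imwrite(f"pics/{n}2.png",p[:,:,::-1]);W[n]=(p,cloud(n,d))
p,w=W["top"]
for n,uv,h in(("square",(472,235),.079),("oblong",(263,212),.077),("round",(377,168),.081)):
    v,u=np.nonzero(near(uv,30)&(abs(w[...,2]-h)<.006)&(p.min(2)>110));print(n,len(u),rect(ray("top",np.c_[u,v],h)))
```

```text
gripped t 27.3 w 0.0494 gf 25.0 F [ 1.1 -0.1  1.7] p [ 0.4428 -0.3211  0.0336]
lifted t 28.6 w 0.0497 gf 25.0 F [ 0.5 -0.2 -2.8] p [ 0.4418 -0.32    0.1986]
down k=2 t 31.8 w 0.0494 gf 25.0 F [-0.5 -0.5  2.5] p [ 0.591  -0.1196  0.0335]
released t 33.7 w 0.07 gf 0.0 F [-0.  -0.4  0.3] p [ 0.5899 -0.1191  0.1983]
gripped t 37.5 w 0.044 gf 25.0 F [ 0.4 -0.1  0.8] p [0.5872 0.3173 0.0335]
lifted t 38.8 w 0.044 gf 25.0 F [-0.4 -0.6 -2.9] p [0.5861 0.3169 0.1983]
down k=2 t 43.3 w 0.0437 gf 25.0 F [0.3 0.  1.2] p [ 0.4486 -0.3203  0.0334]
released t 45.2 w 0.064 gf 0.0 F [-0.1 -1.1 -0.8] p [ 0.4478 -0.3194  0.1985]
away t 47.7 w 0.0642 gf 0.0 F [-1.   0.1  0.1] p [0.3006 0.3496 0.2399]
square 298 (array([ 448.9, -319.2]), array([44.5, 43.8]), -69.5)
oblong 372 (array([496.8, 123.8]), array([65.9, 33.1]), 31.2)
round 161 (array([ 588.3, -118.1]), array([48.5, 44.4]), 52.9)
```

View pics/top2.png

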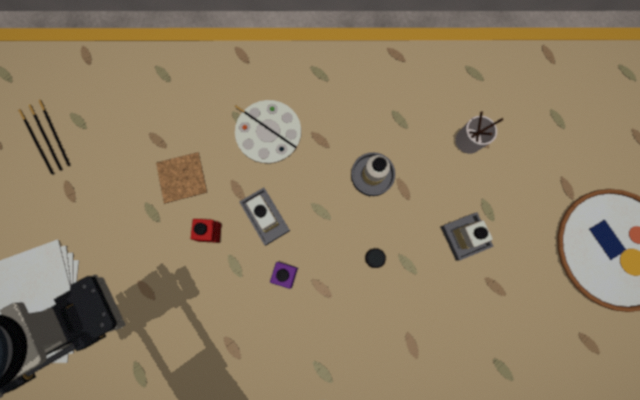

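View pics/side2.png

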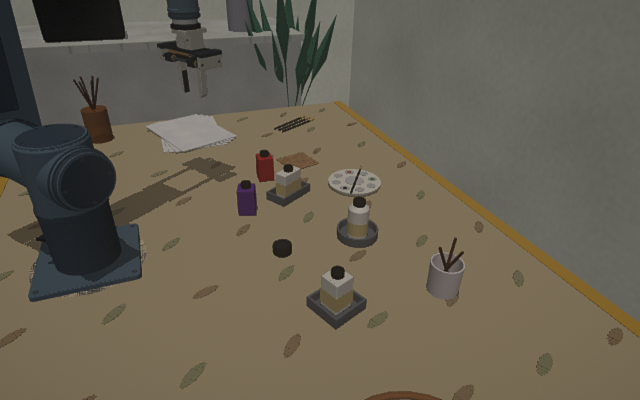

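Both views show all three bottles upright and centred in their own trays: in the top view, oblong at (263,212), round at (376,168) and square at (476,234). The palette (268,131), loose cap (375,258), water pot (481,131) and both look-alikes haven't moved. I'm handing the job in.

```bash
python3 -c "
from bench import bot
print(bot.close_job())"
```

```text
the job is handed in; nothing more can be done
None
```

The job is handed in: all three bottles stand upright in their matching trays, with the oblong one lengthwise, after about 48 s, and the palette, loose cap, water pot and look-alikes are where they were.

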